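# Zero and set the stone gap of the bench paint mill

### The arm

A 6-joint arm with a two-finger parallel gripper is mounted at the origin on the work surface. World frame = base frame: x ahead of the robot, y to its left, z up, the work surface at z = 0. Lengths are in m, angles in degrees, forces in N, time in s.
With the tool pointing down it reaches from about 0.3 to 0.75 m from the base axis. Payload 8.5 kg.
Tool frame: the origin (TCP) lies between the finger pads; the fingertips stand 17 mm ahead of it and the grasp point (between the pads) lies 2 mm behind it (env.tip_reach is the distance from the TCP to the fingertips, in m); z points along the fingers, y is the line along which they close (so a half turn about z gives the same grasp; the last joint's range is limited). The gripper opens to 85 mm and grips with 20 to 120 N. Pads are 22 mm wide; open, the fingers measure 114 mm over their backs; the gripper's body (76 mm by 85 mm) begins 54 mm behind the grasp point. The pads swing forward as they close: fully open they stand 13 mm farther back than shut.
Start: joints at [-85.273, 21.807, 74.336, -0, 83.858, -12.336], TCP at [0.161, -0.526, 0.211] pointing down, gripper open.
Joint ranges: [-178.18, 178.18], [-50.72, 133.34], [12.68, 142.11], [-81.47, 261.47], [9.98, 163.14], [-165.26, 165.26]. Speed limits (degrees/s): [136.94, 136.94, 180, 180, 180, 180].

### API

Orientations are given as a 3x3 rotation matrix whose columns are the frame's x, y, z axes.
In Python, from rig import env, viewer gives the robot as it stands.
- The arm moves only by the tool move_arm, never from a script. Its argument "motion" is a list of rows, each a list of 2 entries, a list of its own where there are three numbers: the shift along the tool's x, y, z normalised to -1 to 1, where 1 is 50 mm, then the turn, a rotation vector about the tool's x, y, z normalised to -1 to 1, where 1 is 8 degrees. A call has 1 to 20 rows; each row shifts and turns the commanded pose from where the row before left it, along the tool's axes as they then stand; what a row does not reach is not made up. A row lasts 1/10 s, in which the tool goes at most 50 mm and 8.59 degrees, less where a joint would pass 70% of its speed; a pose out of reach is approached as far as the arm can. A call with a number of a shift or a turn outside -1 to 1 is refused whole. A call with a gripper value outside its range is refused whole. "claw" is the closure, from 0 (fully open) to 1 (shut), set as the call begins (left out, the last holds). The fingers move at their own pace and stop on an object; "force" is the grip in N (left out, the last holds). Time passes only in rows, so rows that do not move let the fingers close. It gives the time, the measured TCP pose, the force, the opening and the grip force at its end, in the units of the state.
- env.observe(): the state, without advancing time (a new reading comes with each control period).
- viewer.get_image(name): name is "scene" or "top" or "wrist"; returns a dict with "frame" (400x640x3 uint8, red, green, blue), "depth" (400x640 float32, m along the optical axis (not along the pixel's ray), 0 where there is no reading), "fx", "fy", "cx", "cy" (pixels), "eye" and "attitude" of the camera in the world; the wrist camera has in their place "T_tool_cam" (4x4, takes a point from camera to tool coordinates, whose origin is the TCP and whose axes are the flange's). Camera axes: x right, y up, looking along -z (the intrinsics and any distortion apply to the point x, -y, -z); pixel columns grow to the right and rows downward; lengths in m; the calibration is good to about 2 mm. A picture is of the moment at which its call begins: read the wrist's pose just before it.
- env.close_job(): hands the job in; it is judged then, once.
The state is a dict: "time_s": time; "q": joint angles; "qvel": joint speeds; "joint_efforts": joint torques, N m; "position": TCP position; "tool_rot": TCP orientation; "ft_force": force on the tool from outside, world axes, zero at the start; "wrist_torque": the same for the moment, N m; "grip_width": finger opening in m; "gripper_force": force on a finger pad.
Only numpy, scipy, OpenCV 4.12 (cv2) and the standard library are available. Lean on these libraries where they do the work, as an engineer would, in place of code of your own. Each camera call takes 0.05 s, during which the arm holds its last target. There are 200 camera calls.

### The job

Set the stone gap of the paint mill: turn its knurled adjustment ring clockwise (seen from above) until you feel the stones just touch, without forcing it, then back it off three clicks anticlockwise and let go. Leave the pipe tees and the paint tin standing where they are.

Things in the scene. Friction and masses are not known exactly. Their poses are not given: they have to be found in the camera images.
- ring_grip (a point): On the vertical axis of the round knurled steel adjustment ring on top of the mill's head, at gripping height: 17 mm below the ring's flat top, 27 mm above the head. The ring is solid, 58 mm across, 42 mm high; grip it from above across its diameter at any yaw. Nothing within 80 mm of the axis rises above the head. The mill is bolted down; its place and yaw vary.
- adjust_ring (a joint): Turn of the ring, rad; grows anticlockwise seen from above (stones part), falls clockwise (stones close). Its zero means nothing: worn stones touch anywhere from -0.45 to 0.45, unseen, and must be felt; the ring starts 0.6 to 2.2 rad before that. 24 clicks a turn: one is 0.262 rad. Let go, the ring drops into the nearest notch. Clicks and friction resist by up to about 0.25 Nm, rising and falling.
- stones (a point): Centre of the head's flat top, round, 120 mm wide, 118 mm above the bench, stones inside. They touch 0.03 rad past a notch: the torque on the ring then jumps by 0.1 Nm and climbs about 8 Nm per rad without falling off. 0.4 to 0.6 Nm is a sure touch; above about 0.8 Nm they chip. Let go there, the ring springs back to that notch; three clicks (0.785 rad) on from it is the setting.
- tee_a_mid (a point): Loose pipe tee standing upright, 52 mm across, 100 mm high, with a short side branch; its centre, half-way up. Not to be moved.
- tee_b_mid (a point): Second loose pipe tee, same shape and size; its centre, half-way up. Not to be moved.
- tin_mid (a point): Loose bare steel paint tin, 90 mm across, 110 mm high; its centre, half-way up. Not to be moved.

How it is judged (in metres and radians):
On the way, in this order (a step that is already met when the one before it is completed fails the run):
1. the ring is turned clockwise until the stones press together with more than 2.5 N (contact force between ring_lug and stone_face above 2.5 N), for 0.1 s.
2. the ring is backed off to three clicks from touching (within 0.4 of a click) (distance between ring_lug and touch_mark between 0.029 and 0.0372 m), for 0.2 s.
At the end, for the whole second after the job is handed in: The ring rests, released and still, in the third notch anticlockwise from the notch at which the stones touch (within 0.4 of a click); tees and tin stand within 20 mm of where they were (all of step 2 and velocity of joint adjust_ring between -0.5 and 0.5 rad/s).
It fails at once if the stones are forced together with more than 20 N (about 0.8 Nm on the ring) (contact force between ring_lug and stone_face above 20 N).
It fails at once if a pipe tee or the tin is moved more than 20 mm (distance of any of tee_a_mid, tee_b_mid, tin_mid from where it was at the start of the episode above 0.02 m).
It also fails if it takes over 72 s, if anything falls off the work surface, if the arm or the gripper's body presses on something with over 40 N, if the wrist force passes 120 N, or if a joint passes its speed limit or range.

## Working session

There is one attempt and no reset: what is moved stays moved. The work goes in short steps, Python scripts to look and compute and a tool call to move; the robot and the scene stay as the last step left them, time stands still between calls to the robot, and variables do not carry over. Pictures are saved under pics/ and viewed, at most 10 in all, crops included, and the job is handed in when it is done.

Besides the shell and the picture viewer there is one more tool, called after "Emit:" as a command line: name --argument value ..., lists and objects as JSON in quotes. move_arm: Moves the arm, as the interface text tells. Scaled input: -1 to 1 covers 50 mm each way for a shift and 8 degrees each way for a turn. Its arguments: {"type":"object","properties":{"motion":{"type":"array","items":{"type":"array"}},"claw":{"type":"number"},"force":{"type":"number"}},"required":["motion"]}

```bash
mkdir -p pics; ls; cat > h.py <<'E'
import numpy as np, cv2
from rig import env, viewer
def grab(name,fn):
    im=viewer.get_image(name); cv2.imwrite('pics/'+fn,im['frame'][:,:,::-1]); return im
def cloud(im,T=None):
    d=im['depth']; v,u=np.mgrid[0:d.shape[0],0:d.shape[1]]
    p=np.stack([(u-im['cx'])/im['fx']*d,-(v-im['cy'])/im['fy']*d,-d],-1)
    return p@np.array(im['attitude']).T+np.array(im['eye'])
E
python3 - <<'E'
from h import *
o=env.observe()
print({k:np.round(v,3).tolist() for k,v in o.items()})
im=grab('top','top1.png'); print(im['eye'],im['attitude'],im['fx'])
np.savez('top.npz',c=cloud(im),d=im['depth'])
c=cloud(im); print(np.round(c[::80,::80,2],3))
E
```

```text
pics
{'time_s': 0.0, 'q': [-85.272, 21.841, 74.386, 0.001, 83.859, -12.335], 'qvel': [0.044, 0.086, -0.047, -0.007, -0.018, -0.119], 'joint_efforts': [-0.001, -44.848, -23.128, -0.0, 0.005, 0.0], 'position': [0.161, -0.525, 0.21], 'tool_rot': [[0.956, 0.293, -0.0], [0.293, -0.956, 0.001], [0.0, -0.001, -1.0]], 'ft_force': [0.038, -0.692, 0.696], 'wrist_torque': [-0.015, 0.013, 0.01], 'gripper_force': 0.0, 'grip_width': 0.085}
[0.49184566 0.06933352 1.4337693 ] [[-0.02839349  0.99699906 -0.07201867]
 [-0.99942985 -0.02699816  0.02027477]
 [ 0.01826956  0.07255328  0.99719719]] 513.4471485468562
[[-0.429 -0.409 -0.607 -0.407 -0.764 -0.418 -0.598 -0.398]
 [-0.758 -0.003 -0.002  0.001  0.007 -0.001 -0.001  0.001]
 [-0.754  0.002 -0.002  0.     0.091  0.001 -0.001  0.001]
 [-0.746  0.007  0.    -0.001  0.096  0.012 -0.005  0.038]
 [-0.752  0.004 -0.001 -0.001  0.119 -0.002  0.001  0.001]]
```

View pics/top1.png

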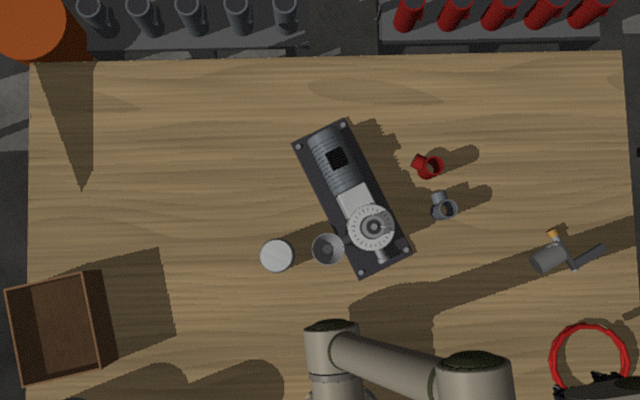

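The picture shows the mill's head and ring at about (375,226), a funnel or cup at (328,248), the tin at (277,255), tee A at (428,165) and tee B at (443,207).

```bash
python3 - <<'E'
from h import *
z=np.load('top.npz'); c=z['c']
sub=c[195:260,340:410]; 
for lo,hi in((.150,.175),(.108,.128)):
    m=(sub[...,2]>lo)&(sub[...,2]<hi); m=m.astype(np.uint8)
    v,u=np.nonzero(m); P=sub[m>0]
    hull=cv2.convexHull(P[:,:2].astype(np.float32)*1000)
    (cx,cy),r=cv2.minEnclosingCircle(hull)
    print(len(P),np.median(P[:,2]),P.mean(0),(cx,cy),r,'px',u.mean()+340,v.mean()+195)
for n,(u0,u1,v0,v1) in dict(teea=(408,448,148,182),teeb=(425,462,185,225),tin=(255,298,232,278),fun=(308,347,228,268),motor=(290,370,115,200)).items():
    s=c[v0:v1,u0:u1].reshape(-1,3); s=s[s[:,2]>.04]; print(n,s.mean(0),s.max(0),s.min(0))
im=grab('top','top2.png')
f=im['frame'][180:280,300:460,::-1]; cv2.imwrite('pics/crop.png',cv2.resize(f,None,fx=5,fy=5,interpolation=2))
E
```

```text
431 0.16337239282538873 [ 0.53264676 -0.08866858  0.16354738] (533.2233276367188, -89.1931381225586) 29.136028289794922 px 372.75174013921117 225.99767981438515
1296 0.11758362332579098 [ 0.53005273 -0.08394246  0.11757622] (528.1170654296875, -59.74998092651367) 89.96405792236328 px 368.7438271604938 227.7175925925926
teea [ 0.69444355 -0.24703502  0.0892364 ] [0.732699   0.06933352 1.4337693 ] [ 0.49184566 -0.28890431  0.04013401]
teeb [ 0.58653371 -0.28350752  0.09548832] [0.627928   0.06933352 1.4337693 ] [ 0.49184566 -0.32013004  0.04052316]
tin [0.46817201 0.15481013 0.11848746] [0.51092389 0.20093793 1.4337693 ] [0.42292901 0.06933352 0.04966289]
fun [0.48197487 0.02074429 0.10752085] [0.5324902  0.06933352 1.4337693 ] [ 0.44012313 -0.03027781  0.04181448]
motor [ 0.69524813 -0.00920171  0.11677963] [0.80587717 0.06933352 1.4337693 ] [ 0.49184566 -0.0903817   0.04491791]
```

View pics/crop.png

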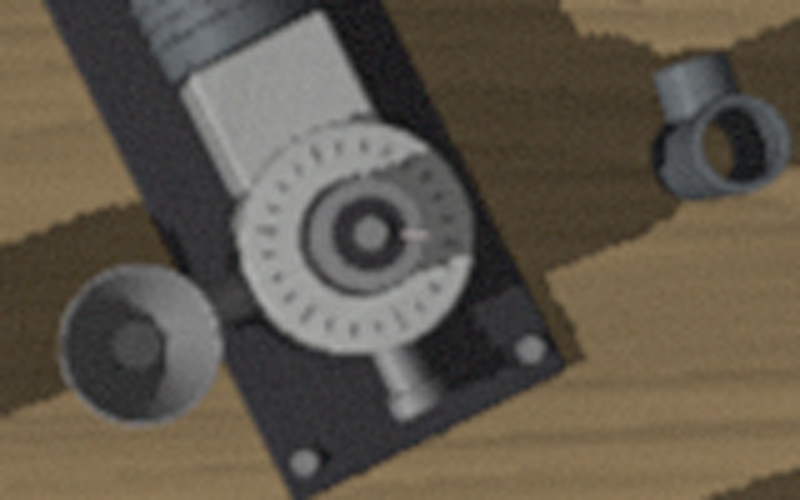

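The ring axis comes out at (0.533, -0.089) with its top at 0.163. That agrees with the given 118 + 44 mm height and 29 mm radius. I'll move over it at a safe height, then wind the wrist anticlockwise so there's room to turn clockwise.

Emit:
move_arm --motion '[[[0.483, -0.308, -0.02], [0, 0, 0]], [[0.483, -0.308, -0.02], [0, 0, 0]], [[0.483, -0.308, -0.02], [0, 0, 0]], [[0.483, -0.308, -0.02], [0, 0, 0]], [[0.483, -0.308, -0.02], [0, 0, 0]], [[0.483, -0.308, -0.02], [0, 0, 0]], [[0.483, -0.308, -0.02], [0, 0, 0]], [[0.483, -0.308, -0.02], [0, 0, 0]], [[0.483, -0.308, -0.02], [0, 0, 0]], [[0.483, -0.308, -0.02], [0, 0, 0]], [[0.483, -0.308, -0.02], [0, 0, 0]], [[0.483, -0.308, -0.02], [0, 0, 0]], [[0.483, -0.308, -0.02], [0, 0, 0]], [[0.483, -0.308, -0.02], [0, 0, 0]], [[0.483, -0.308, -0.02], [0, 0, 0]], [[0.483, -0.308, -0.02], [0, 0, 0]], [[0.483, -0.308, -0.02], [0, 0, 0]], [[0.483, -0.308, -0.02], [0, 0, 0]], [[0.483, -0.308, -0.02], [0, 0, 0]], [[0.483, -0.308, -0.02], [0, 0, 0]]]' --claw 0

```text
time_s: 2.1
position: [0.5332, -0.0885, 0.2304]
tool_rot: [[0.956, 0.294, -0.001], [0.294, -0.956, 0.0], [-0.001, -0.001, -1.0]]
ft_force: [-0.4, -0.2, 0.8]
grip_width: 0.0854
gripper_force: 0.0
```

Emit:
move_arm --motion '[[[0, 0, 0], [0, 0, -1]], [[0, 0, 0], [0, 0, -1]], [[0, 0, 0], [0, 0, -1]], [[0, 0, 0], [0, 0, -1]], [[0, 0, 0], [0, 0, -1]], [[0, 0, 0], [0, 0, -1]], [[0, 0, 0], [0, 0, -1]], [[0, 0, 0], [0, 0, -1]], [[0, 0, 0], [0, 0, -1]], [[0, 0, 0], [0, 0, -1]], [[0, 0, 0], [0, 0, -1]], [[0, 0, 0], [0, 0, -1]], [[0, 0, 0], [0, 0, -1]], [[0, 0, 0], [0, 0, -1]], [[0, 0, 0], [0, 0, -1]], [[0, 0, 0], [0, 0, -1]], [[0, 0, 0], [0, 0, -1]], [[0, 0, 0], [0, 0, -1]], [[0, 0, 0], [0, 0, -1]], [[0, 0, 0], [0, 0, 0]]]'

```text
time_s: 4.1
position: [0.5326, -0.0895, 0.2304]
tool_rot: [[-0.982, 0.189, -0.001], [0.189, 0.982, 0.0], [0.001, 0.0, -1.0]]
ft_force: [0.3, -0.3, -0.4]
grip_width: 0.0856
gripper_force: 0.0
```

```bash
python3 - <<'E'
from h import *
o=env.observe()
print({k:np.round(v,4).tolist() for k,v in o.items()})
im=grab('wrist','w1.png'); T=np.array(im['T_tool_cam']); R=np.array(o['tool_rot']);p=np.array(o['position'])
im['attitude']=R@T[:3,:3]; im['eye']=R@T[:3,3]+p
c=cloud(im); m=(c[...,2]>.155)&(c[...,2]<.17)&(np.hypot(c[...,0]-.533,c[...,1]+.089)<.045)
P=c[m]; print(len(P),P.mean(0),cv2.minEnclosingCircle((P[:,:2]*1000).astype(np.float32)))
d=R.T@(np.array([.533,-.089,.145])-p); print('tool delta mm',d*1000)
E
```

```text
{'time_s': 4.1, 'q': [-22.1108, 20.0546, 73.7633, 0.0021, 86.2259, -101.2415], 'qvel': [0.0079, -0.0831, -0.2305, -0.0052, -0.0729, 8.4323], 'joint_efforts': [0.0063, -43.5805, -23.5359, -0.0008, 0.0022, -1.473], 'position': [0.5326, -0.0895, 0.2304], 'tool_rot': [[-0.9821, 0.1886, -0.0007], [0.1886, 0.9821, 0.0003], [0.0007, 0.0002, -1.0]], 'ft_force': [0.2686, -0.3194, -0.3544], 'wrist_torque': [0.0343, 0.0183, -0.0027], 'gripper_force': 0.0, 'grip_width': 0.0856}
4644 [ 0.52990032 -0.089008    0.16306999] ((531.5745239257812, -89.34339904785156), 29.0777587890625)
tool delta mm [-0.35890657  0.59414455 85.40374493]
```

View pics/w1.png

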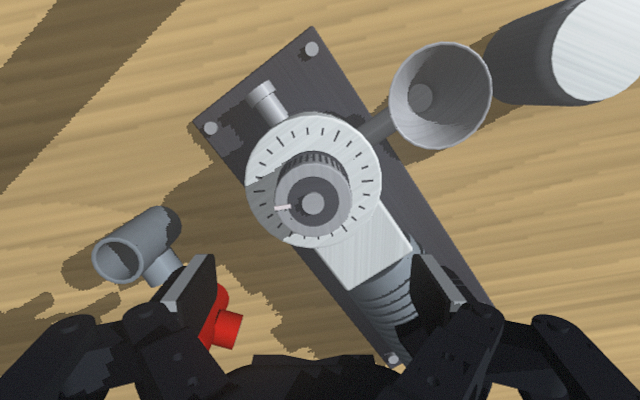

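The wrist view shows the ring at about (312,200), with its white mark at (283,207) and nothing near the fingers' way. Both cameras agree to 1.5 mm, so I'll descend and grip.

Emit:
move_arm --motion '[[[0, 0, 0.15], [0, 0, 0]], [[0, 0, 0.15], [0, 0, 0]], [[0, 0, 0.15], [0, 0, 0]], [[0, 0, 0.15], [0, 0, 0]], [[0, 0, 0.15], [0, 0, 0]], [[0, 0, 0.15], [0, 0, 0]], [[0, 0, 0.15], [0, 0, 0]], [[0, 0, 0.15], [0, 0, 0]], [[0, 0, 0.15], [0, 0, 0]], [[0, 0, 0.15], [0, 0, 0]], [[0, 0, 0.1], [0, 0, 0]], [[0, 0, 0.1], [0, 0, 0]], [[0, 0, 0], [0, 0, 0]], [[0, 0, 0], [0, 0, 0]]]'

```text
time_s: 5.55
position: [0.5328, -0.0897, 0.1458]
tool_rot: [[-0.982, 0.19, 0.0], [0.19, 0.982, -0.0], [-0.0, -0.0, -1.0]]
ft_force: [0.6, -0.9, -0.7]
grip_width: 0.0855
gripper_force: 0.0
```

Emit:
move_arm --motion '[[[0, 0, 0], [0, 0, 0]], [[0, 0, 0], [0, 0, 0]], [[0, 0, 0], [0, 0, 0]], [[0, 0, 0], [0, 0, 0]], [[0, 0, 0], [0, 0, 0]], [[0, 0, 0], [0, 0, 0]], [[0, 0, 0], [0, 0, 0]], [[0, 0, 0], [0, 0, 0]], [[0, 0, 0], [0, 0, 0]], [[0, 0, 0], [0, 0, 0]], [[0, 0, 0], [0, 0, 0]], [[0, 0, 0], [0, 0, 0]]]' --claw 1 --force 60

```text
time_s: 6.75
position: [0.5328, -0.0896, 0.1457]
tool_rot: [[-0.982, 0.19, 0.0], [0.19, 0.982, -0.0], [-0.0, -0.0, -1.0]]
ft_force: [0.2, 0.9, -1.1]
grip_width: 0.0001
gripper_force: 0.0
```

```bash
cat > s.py <<'E'
from h import *
o=env.observe(); R=np.array(o['tool_rot'])
print('t',o['time_s'],'yaw',round(float(np.degrees(np.arctan2(R[1,0],R[0,0]))),2),'q6',round(o['q'][5],2),'T',np.round(o['wrist_torque'],3),'F',np.round(o['ft_force'],2),'p',np.round(o['position'],4),'grip',o['grip_width'],o['gripper_force'],'e6',round(o['joint_efforts'][5],3))
E
python3 s.py
```

```text
t 6.75 yaw 169.06 q6 -101.17 T [-0.021  0.028 -0.041] F [ 0.22  0.9  -1.12] p [ 0.5328 -0.0896  0.1457] grip 8.001332215053897e-05 0.0 e6 0.0
```

The gripper shut on nothing, so I need to look.

```bash
python3 - <<'E'
from h import *
a=grab('wrist','w2.png')['frame']; b=grab('scene','s2.png')['frame']
cv2.imwrite('pics/both.png',cv2.resize(np.vstack([a,b])[:,:,::-1],(480,600)))
E
```

```text
(no output)
```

View pics/both.png

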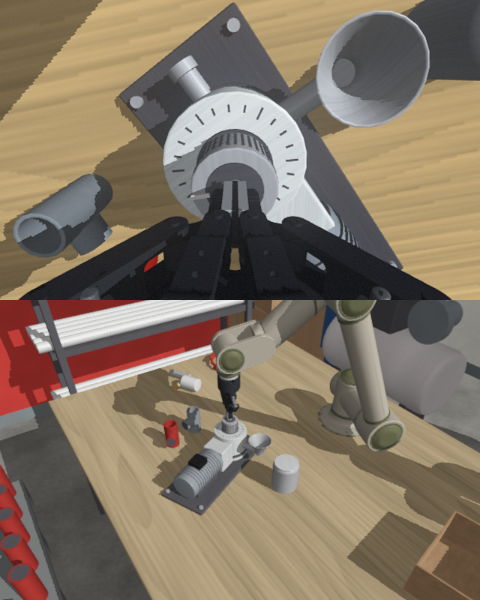

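The closed fingertips seem to sit on or above the ring's top face. I'll check their heights in the wrist depth image and with env.tip_reach.

```bash
python3 - <<'E'
from h import *
print('tip_reach',env.tip_reach)
o=env.observe()
im=grab('wrist','w3.png'); T=np.array(im['T_tool_cam']); R=np.array(o['tool_rot']);p=np.array(o['position'])
print(np.round(T,3))
I=dict(im); I['attitude']=T[:3,:3]; I['eye']=T[:3,3]
ct=cloud(I); 
for v in range(200,400,12):
    print(v,[tuple((np.round(ct[v,u]*1000)).astype(int).tolist()) for u in (290,304,312,322,345)])
t=viewer.get_image('top'); c=cloud(t); s=c[200:250,345:400]; print('top',np.round(s[::6,::6,2]*1000).astype(int))
f=im['frame'][180:330,220:420,::-1]; cv2.imwrite('pics/crop3.png',cv2.resize(f,None,fx=4,fy=4,interpolation=2))
E
```

```text
tip_reach 0.017
[[-0.001  0.958  0.288  0.073]
 [ 1.     0.001  0.     0.001]
 [ 0.     0.288 -0.958 -0.162]
 [ 0.     0.     0.     1.   ]]
200 [(28, -10, -15), (28, -4, -16), (28, 0, -16), (28, 5, -16), (24, 17, -5)]
212 [(22, -10, -16), (22, -4, -16), (22, 0, -16), (22, 5, -16), (22, 16, -17)]
224 [(16, -10, -17), (17, -4, -18), (17, 0, -18), (17, 5, -20), (16, 16, -16)]
236 [(10, -10, -17), (10, -4, -17), (11, 0, -18), (11, 5, -19), (10, 16, -18)]
248 [(5, -10, -18), (10, -3, -31), (10, 0, -31), (11, 5, -32), (4, 16, -18)]
260 [(7, -9, -35), (10, -3, -42), (10, 0, -42), (11, 4, -43), (-2, 16, -18)]
272 [(7, -9, -45), (11, -3, -52), (11, 0, -53), (10, 4, -52), (6, 13, -44)]
284 [(14, -7, -65), (12, -2, -63), (9, 0, -58), (12, 4, -62), (11, 12, -61)]
296 [(12, -7, -69), (12, -2, -69), (3, 0, -56), (12, 4, -69), (12, 11, -69)]
308 [(12, -6, -75), (10, -2, -73), (-1, 0, -57), (12, 3, -75), (12, 10, -76)]
320 [(16, -6, -87), (2, -2, -68), (-6, 0, -58), (7, 3, -76), (17, 9, -88)]
332 [(16, -5, -91), (-4, -2, -67), (-177, -1, 147), (-3, 4, -68), (17, 9, -93)]
344 [(17, -5, -97), (-8, -3, -68), (-193, -1, 146), (-7, 4, -69), (16, 8, -96)]
356 [(16, -5, -100), (-8, -2, -74), (-209, -1, 146), (-8, 4, -74), (17, 8, -101)]
368 [(14, -5, -101), (12, -2, -99), (10, 0, -97), (10, 3, -97), (17, 8, -104)]
380 [(11, -5, -101), (11, -1, -101), (11, 0, -102), (10, 3, -101), (17, 7, -107)]
392 [(10, -5, -104), (10, -1, -104), (11, 0, -105), (12, 3, -105), (18, 7, -112)]
top [[104 104 102 448 466 461 458 448 442   0]
 [103 106 419 453 471 458 461 459 457 452]
 [ 83 103 447 475 472 467 467 463 462 462]
 [ 12 120 449 473 475 463 468 469 466 465]
 [ 42 259 450 479 461 460 464 466 467 466]
 [ 39 120 481 481 451 452 453 459 461 464]
 [ 76 406 483 484 164 437 442 450 453 454]
 [ 80 462 488 119 116 111 120 431 442 447]
 [ 13 490 490 117 113 117  45  15  13   9]]
```

View pics/crop3.png

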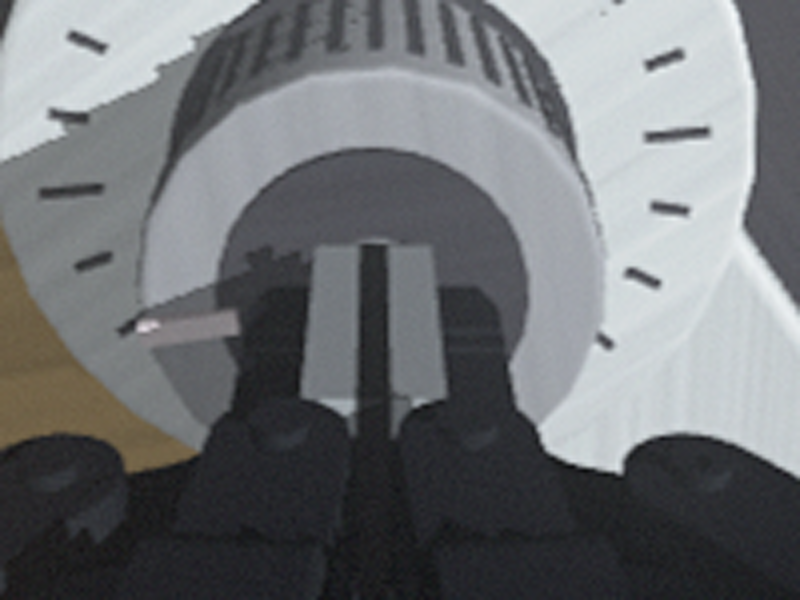

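By depth, the ring's top face is 17 mm behind the TCP. The pads in the picture run into the ring's body, yet grip force and wrist force are both zero. The grip passed through where the ring should be, so I'll open, look at the readings and retry gently from slightly lower, watching for first contact.

Emit:
move_arm --motion '[[[0, 0, 0], [0, 0, 0]], [[0, 0, 0], [0, 0, 0]], [[0, 0, 0], [0, 0, 0]], [[0, 0, 0], [0, 0, 0]], [[0, 0, 0], [0, 0, 0]], [[0, 0, 0], [0, 0, 0]], [[0, 0, 0], [0, 0, 0]], [[0, 0, 0], [0, 0, 0]], [[0, 0, 0.04], [0, 0, 0]], [[0, 0, 0.04], [0, 0, 0]]]' --claw 0 --force 30

```text
time_s: 7.95
position: [0.5327, -0.0896, 0.1416]
tool_rot: [[-0.982, 0.19, 0.0], [0.19, 0.982, 0.0], [0.0, 0.0, -1.0]]
ft_force: [-0.2, -0.1, -0.3]
grip_width: 0.0857
gripper_force: 0.0
```

Emit:
move_arm --motion '[[[0, 0, 0], [0, 0, 0]], [[0, 0, 0], [0, 0, 0]], [[0, 0, 0], [0, 0, 0]], [[0, 0, 0], [0, 0, 0]]]' --claw 0.3

```text
time_s: 8.35
position: [0.5328, -0.0896, 0.1418]
tool_rot: [[-0.982, 0.19, 0.0], [0.19, 0.982, -0.0], [-0.0, 0.0, -1.0]]
ft_force: [0.2, 0.3, -0.0]
grip_width: 0.0596
gripper_force: 0.0
```

Emit:
move_arm --motion '[[[0, 0, 0], [0, 0, 0]], [[0, 0, 0], [0, 0, 0]], [[0, 0, 0], [0, 0, 0]], [[0, 0, 0], [0, 0, 0]]]' --claw 0.4

```text
time_s: 8.75
position: [0.5328, -0.0896, 0.1417]
tool_rot: [[-0.982, 0.19, 0.0], [0.19, 0.982, 0.0], [-0.0, 0.0, -1.0]]
ft_force: [-0.3, 0.6, 0.0]
grip_width: 0.0512
gripper_force: 0.0
```

```bash
python3 - <<'E'
from h import *
exec(open('s.py').read())
im=grab('wrist','w4.png')
f=im['frame'][120:370,150:480,::-1]; cv2.imwrite('pics/crop4.png',cv2.resize(f,None,fx=2.4,fy=2.4))
E
```

```text
t 8.75 yaw 169.06 q6 -101.17 T [0.01  0.012 0.009] F [-0.27  0.64  0.04] p [ 0.5328 -0.0896  0.1417] grip 0.051161675850814575 0.0 e6 0.0
```

View pics/crop4.png

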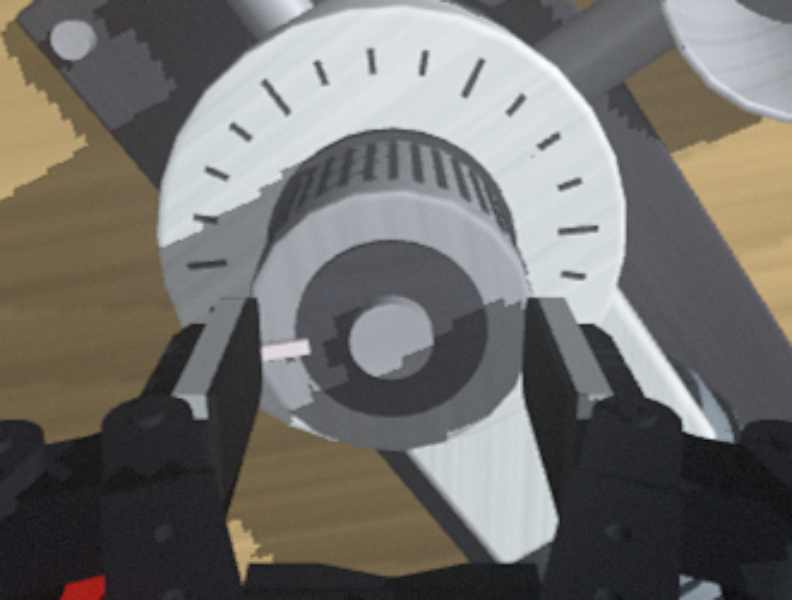

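The pads stand at 51 mm with zero force, inside the edges of a 58 mm ring, so the fingers meet no resistance there. Before choosing another way, I'll probe gently from above with shut fingers to find out whether the ring is solid anywhere.

Emit:
move_arm --motion '[[[0, 0, 0], [0, 0, 0]], [[0, 0, 0], [0, 0, 0]], [[0, 0, 0], [0, 0, 0]], [[0, 0, -0.25], [0, 0, 0]], [[0, 0, -0.25], [0, 0, 0]], [[0, 0, -0.25], [0, 0, 0]], [[0, 0, -0.25], [0, 0, 0]]]' --claw 0

```text
time_s: 9.5
position: [0.5327, -0.0896, 0.1923]
tool_rot: [[-0.982, 0.19, 0.0], [0.19, 0.982, 0.0], [-0.0, 0.0, -1.0]]
ft_force: [-0.7, -0.6, -0.5]
grip_width: 0.0855
gripper_force: 0.0
```

Emit:
move_arm --motion '[[[0, 0, 0], [0, 0, 0]], [[0, 0, 0], [0, 0, 0]], [[0, 0, 0], [0, 0, 0]], [[0, 0, 0], [0, 0, 0]], [[0, 0, 0], [0, 0, 0]], [[0, 0, 0], [0, 0, 0]], [[0, 0, 0], [0, 0, 0]], [[0, 0, 0], [0, 0, 0]], [[0, 0, 0.04], [0, 0, 0]], [[0, 0, 0.04], [0, 0, 0]], [[0, 0, 0.04], [0, 0, 0]], [[0, 0, 0.04], [0, 0, 0]]]' --claw 1

```text
time_s: 10.7
position: [0.5327, -0.0896, 0.1834]
tool_rot: [[-0.982, 0.19, -0.0], [0.19, 0.982, 0.0], [0.0, 0.0, -1.0]]
ft_force: [0.9, 0.2, 0.0]
grip_width: 0.0001
gripper_force: 0.0
```

Emit:
move_arm --motion '[[[0, 0, 0.02], [0, 0, 0]], [[0, 0, 0.02], [0, 0, 0]], [[0, 0, 0.02], [0, 0, 0]]]'

```text
time_s: 11.0
position: [0.5328, -0.0896, 0.1807]
tool_rot: [[-0.982, 0.19, 0.0], [0.19, 0.982, -0.0], [-0.0, -0.0, -1.0]]
ft_force: [0.2, -0.9, 1.0]
grip_width: -0.0
gripper_force: 0.0
```

Emit:
move_arm --motion '[[[0, 0, 0.02], [0, 0, 0]], [[0, 0, 0.02], [0, 0, 0]], [[0, 0, 0.02], [0, 0, 0]]]'

```text
time_s: 11.3
position: [0.5328, -0.0896, 0.1777]
tool_rot: [[-0.982, 0.19, 0.0], [0.19, 0.982, -0.0], [-0.0, -0.0, -1.0]]
ft_force: [0.4, 0.6, -0.3]
grip_width: -0.0002
gripper_force: 0.0
```

Emit:
move_arm --motion '[[[0, 0, 0.02], [0, 0, 0]], [[0, 0, 0.02], [0, 0, 0]], [[0, 0, 0.02], [0, 0, 0]]]'

```text
time_s: 11.6
position: [0.5327, -0.0896, 0.1746]
tool_rot: [[-0.982, 0.19, -0.0], [0.19, 0.982, 0.0], [0.0, 0.0, -1.0]]
ft_force: [0.6, 0.1, 0.8]
grip_width: -0.0001
gripper_force: 0.0
```

Emit:
move_arm --motion '[[[0, 0, 0.02], [0, 0, 0]], [[0, 0, 0.02], [0, 0, 0]], [[0, 0, 0.02], [0, 0, 0]], [[0, 0, 0.02], [0, 0, 0]]]'

```text
time_s: 12.0
position: [0.5327, -0.0896, 0.1706]
tool_rot: [[-0.982, 0.19, -0.0], [0.19, 0.982, 0.0], [0.0, 0.0, -1.0]]
ft_force: [0.7, -0.9, 0.4]
grip_width: -0.0002
gripper_force: 0.0
```

```bash
python3 s.py; python3 - <<'E'
from rig import env,viewer
print(type(env),[a for a in dir(env) if not a.startswith('_')],[a for a in dir(viewer) if not a.startswith('_')])
E
```

```text
t 12.0 yaw 169.06 q6 -101.17 T [ 0.03   0.092 -0.016] F [ 0.74 -0.93  0.39] p [ 0.5327 -0.0896  0.1706] grip -0.0002343105422867153 0.0 e6 -0.0
<class 'host.Robot'> ['MotionError', 'close_job', 'observe', 'tip_reach'] ['get_image']
```

There was no contact even 9 mm inside the ring's visible body. Next I'll probe the head below it, slowly.

Emit:
move_arm --motion '[[[0, 0, 0.1], [0, 0, 0]], [[0, 0, 0.1], [0, 0, 0]], [[0, 0, 0.1], [0, 0, 0]], [[0, 0, 0.1], [0, 0, 0]], [[0, 0, 0.1], [0, 0, 0]], [[0, 0, 0.1], [0, 0, 0]], [[0, 0, 0], [0, 0, 0]]]'

```text
time_s: 12.7
position: [0.5329, -0.0897, 0.1424]
tool_rot: [[-0.982, 0.19, 0.002], [0.19, 0.982, -0.001], [-0.002, -0.001, -1.0]]
ft_force: [-6.3, 2.0, 15.9]
grip_width: -0.0002
gripper_force: 7.7
```

Emit:
move_arm --motion '[[[0, 0, 0.02], [0, 0, 0]], [[0, 0, 0.02], [0, 0, 0]]]'

```text
time_s: 12.9
position: [0.533, -0.0897, 0.1422]
tool_rot: [[-0.982, 0.189, 0.003], [0.189, 0.982, -0.002], [-0.003, -0.001, -1.0]]
ft_force: [-12.4, 3.3, 35.8]
grip_width: 0.0
gripper_force: 18.0
```

Emit:
move_arm --motion '[[[0, 0, 0.02], [0, 0, 0]], [[0, 0, 0.01], [0, 0, 0]]]'

```text
time_s: 13.1
position: [0.5331, -0.0897, 0.1421]
tool_rot: [[-0.982, 0.189, 0.005], [0.189, 0.982, -0.002], [-0.005, -0.002, -1.0]]
ft_force: [-14.9, 5.0, 43.5]
grip_width: 0.0003
gripper_force: 21.9
```

Emit:
move_arm --motion '[[[0, 0, 0.01], [0, 0, 0]], [[0, 0, 0.01], [0, 0, 0]]]'

```text
time_s: 13.3
position: [0.5331, -0.0897, 0.142]
tool_rot: [[-0.982, 0.189, 0.005], [0.189, 0.982, -0.003], [-0.006, -0.002, -1.0]]
ft_force: [-17.2, 5.1, 50.3]
grip_width: -0.0001
gripper_force: 25.4
```

Something solid stops the shut fingertips at TCP z ≈ 0.142. I shouldn't have queued the later steps after that first contact. I'll back off now and measure where the fingertips really are.

Emit:
move_arm --motion '[[[0, 0, -0.1], [0, 0, 0]], [[0, 0, -0.3], [0, 0, 0]], [[0, 0, -0.4], [0, 0, 0]], [[0, 0, -0.4], [0, 0, 0]], [[0, 0, -0.4], [0, 0, 0]], [[0, 0, -0.2], [0, 0, 0]], [[0, 0, 0], [0, 0, 0]], [[0, 0, 0], [0, 0, 0]]]'

```text
time_s: 14.1
position: [0.5325, -0.0895, 0.2253]
tool_rot: [[-0.982, 0.19, -0.001], [0.19, 0.982, 0.0], [0.001, 0.0, -1.0]]
ft_force: [-0.2, 0.0, -0.3]
grip_width: 0.0004
gripper_force: 0.0
```

```bash
python3 s.py; python3 - <<'E'
from h import *
o=env.observe()
im=grab('wrist','w5.png'); T=np.array(im['T_tool_cam'])
I=dict(im); I['attitude']=T[:3,:3]; I['eye']=T[:3,3]; ct=cloud(I)
m=(np.abs(ct[...,0])<20)&(np.abs(ct[...,1])<.03)&(ct[...,2]<.03)&(ct[...,2]>-.05)&(np.abs(ct[...,0])<.02)
P=ct[m]; print(len(P),P.max(0),np.percentile(P[:,2],[90,99])); 
R=np.array(o['tool_rot']); im['attitude']=R@T[:3,:3]; im['eye']=R@T[:3,3]+o['position']; c=cloud(im)
r=np.hypot(c[...,0]-.5325,c[...,1]+.0895)
for a,b in((0,.01),(.015,.025),(.035,.055)):
    s=c[(r>a)&(r<b)&(c[...,2]<.17)][:,2]; print(a,b,len(s),np.percentile(s,[5,50,95]) if len(s) else '')
a=im['frame']; cv2.imwrite('pics/w5b.png',a[:,:,::-1])
E
```

```text
t 14.1 yaw 169.06 q6 -101.17 T [ 0.049 -0.    -0.009] F [-0.21  0.02 -0.35] p [ 0.5325 -0.0895  0.2253] grip 0.00036632508368456506 0.0 e6 -0.0
1744 [ 0.01172744  0.01404268 -0.02251118] [-0.02826382 -0.02369301]
0 0.01 583 [0.16309004 0.16726826 0.16860277]
0.015 0.025 2298 [0.16134499 0.16264145 0.16449171]
0.035 0.055 6409 [0.11609081 0.11723088 0.11835403]
```

View pics/w5b.png

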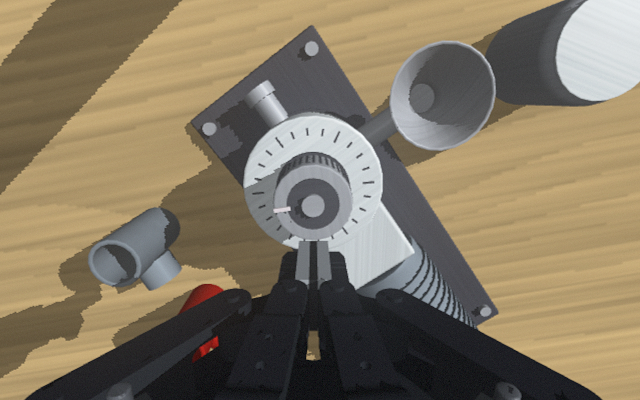

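The picture clears this up. The shut tips are at (313,242), and the depth puts them about 22 mm behind the reported TCP, where the notes say 17 mm ahead. The contact agrees: TCP 0.1426 matches the ring's centre stud top at 0.167. So the reported TCP lies about 40 mm too low, and the fingers were only above the ring, not passing through it. The grip needs a reported z ≈ 0.104.

Emit:
move_arm --motion '[[[0, 0, 0], [0, 0, 0]], [[0, 0, 0], [0, 0, 0]], [[0, 0, 0], [0, 0, 0]], [[0, 0, 0], [0, 0, 0]], [[0, 0, 0], [0, 0, 0]], [[0, 0, 0], [0, 0, 0]], [[0, 0, 0], [0, 0, 0]], [[0, 0, 0.3], [0, 0, 0]], [[0, 0, 0.3], [0, 0, 0]], [[0, 0, 0.3], [0, 0, 0]], [[0, 0, 0.3], [0, 0, 0]], [[0, 0, 0.2], [0, 0, 0]], [[0, 0, 0.2], [0, 0, 0]], [[0, 0, 0.2], [0, 0, 0]], [[0, 0, 0], [0, 0, 0]]]' --claw 0

```text
time_s: 15.65
position: [0.5323, -0.0894, 0.1351]
tool_rot: [[-0.982, 0.19, -0.002], [0.19, 0.982, 0.001], [0.002, 0.0, -1.0]]
ft_force: [0.0, 0.3, 1.0]
grip_width: 0.0853
gripper_force: 0.0
```

Emit:
move_arm --motion '[[[0, 0, 0.1], [0, 0, 0]], [[0, 0, 0.1], [0, 0, 0]], [[0, 0, 0.1], [0, 0, 0]], [[0, 0, 0.1], [0, 0, 0]], [[0, 0, 0], [0, 0, 0]]]'

```text
time_s: 16.15
position: [0.5324, -0.0895, 0.1155]
tool_rot: [[-0.982, 0.19, -0.001], [0.19, 0.982, 0.001], [0.001, 0.0, -1.0]]
ft_force: [0.1, -1.3, 0.0]
grip_width: 0.0854
gripper_force: 0.0
```

```bash
python3 s.py
```

```text
t 16.15 yaw 169.06 q6 -101.17 T [ 0.045 -0.019  0.028] F [ 0.06 -1.25  0.01] p [ 0.5324 -0.0895  0.1155] grip 0.0853608176285685 0.0 e6 -0.0
```

Emit:
move_arm --motion '[[[0, 0, 0.1], [0, 0, 0]], [[0, 0, 0.1], [0, 0, 0]], [[0, 0, 0], [0, 0, 0]]]'

```text
time_s: 16.45
position: [0.5324, -0.0895, 0.1055]
tool_rot: [[-0.982, 0.19, -0.001], [0.19, 0.982, 0.001], [0.001, 0.0, -1.0]]
ft_force: [0.2, -0.2, 0.9]
grip_width: 0.085
gripper_force: 0.0
```

Emit:
move_arm --motion '[[[0, 0, 0], [0, 0, 0]], [[0, 0, 0], [0, 0, 0]], [[0, 0, 0], [0, 0, 0]], [[0, 0, 0], [0, 0, 0]], [[0, 0, 0], [0, 0, 0]], [[0, 0, 0], [0, 0, 0]], [[0, 0, 0], [0, 0, 0]], [[0, 0, 0], [0, 0, 0]]]' --claw 1 --force 60

```text
time_s: 17.25
position: [0.5329, -0.0898, 0.1068]
tool_rot: [[-0.982, 0.19, 0.001], [0.19, 0.982, -0.001], [-0.001, -0.0, -1.0]]
ft_force: [-1.8, 0.1, 6.6]
grip_width: 0.0564
gripper_force: 65.2
```

```bash
python3 s.py
```

```text
t 17.25 yaw 169.06 q6 -101.18 T [-0.152  0.34  -0.017] F [-1.76  0.06  6.57] p [ 0.5329 -0.0898  0.1068] grip 0.05643457637187799 65.18701314926147 e6 0.005
```

Gripped: 56 mm with 65 N. The stones are at least 34° away, so I'll turn 30° clockwise first, then go in small steps feeling the torque.

Emit:
move_arm --motion '[[[0, 0, 0], [0, 0, 0.25]], [[0, 0, 0], [0, 0, 0.25]], [[0, 0, 0], [0, 0, 0.25]], [[0, 0, 0], [0, 0, 0.25]], [[0, 0, 0], [0, 0, 0.25]], [[0, 0, 0], [0, 0, 0.25]], [[0, 0, 0], [0, 0, 0.25]], [[0, 0, 0], [0, 0, 0.25]], [[0, 0, 0], [0, 0, 0.25]], [[0, 0, 0], [0, 0, 0.25]], [[0, 0, 0], [0, 0, 0.25]], [[0, 0, 0], [0, 0, 0.25]], [[0, 0, 0], [0, 0, 0.25]], [[0, 0, 0], [0, 0, 0.25]], [[0, 0, 0], [0, 0, 0.25]]]'

```text
time_s: 18.75
position: [0.5326, -0.0904, 0.1068]
tool_rot: [[-0.754, 0.657, 0.0], [0.657, 0.754, -0.002], [-0.001, -0.001, -1.0]]
ft_force: [-4.3, -4.0, 5.7]
grip_width: 0.0566
gripper_force: 65.3
```

```bash
python3 s.py
```

```text
t 18.75 yaw 138.96 q6 -71.08 T [-0.557  0.645  0.06 ] F [-4.29 -4.04  5.71] p [ 0.5326 -0.0904  0.1068] grip 0.05658745347529615 65.27047276496887 e6 -0.476
```

Emit:
move_arm --motion '[[[0, 0, 0], [0, 0, 0.25]], [[0, 0, 0], [0, 0, 0.22]], [[0, 0, 0], [0, 0, 0]]]'

```text
time_s: 19.05
position: [0.5325, -0.0905, 0.1068]
tool_rot: [[-0.71, 0.704, -0.0], [0.704, 0.71, -0.002], [-0.001, -0.001, -1.0]]
ft_force: [-3.8, -4.6, 6.5]
grip_width: 0.0569
gripper_force: 65.3
```

```bash
python3 s.py
```

```text
t 19.05 yaw 135.26 q6 -67.37 T [-0.598  0.712  0.064] F [-3.83 -4.6   6.51] p [ 0.5325 -0.0905  0.1068] grip 0.05687045598302182 65.31442165374756 e6 0.373
```

Emit:
move_arm --motion '[[[0, 0, 0], [0, 0, 0.12]], [[0, 0, 0], [0, 0, 0.1]], [[0, 0, 0], [0, 0, 0]]]'

```text
time_s: 19.35
position: [0.5325, -0.0905, 0.1068]
tool_rot: [[-0.689, 0.725, -0.0], [0.725, 0.689, -0.002], [-0.001, -0.001, -1.0]]
ft_force: [-5.4, -5.0, 6.3]
grip_width: 0.0566
gripper_force: 65.3
```

```bash
python3 s.py
```

```text
t 19.35 yaw 133.52 q6 -65.64 T [-0.6    0.632  0.032] F [-5.37 -4.95  6.33] p [ 0.5325 -0.0905  0.1068] grip 0.056638812286896247 65.33025741577148 e6 0.186
```

Emit:
move_arm --motion '[[[0, 0, 0], [0, 0, 0.12]], [[0, 0, 0], [0, 0, 0.1]], [[0, 0, 0], [0, 0, 0]]]'

```text
time_s: 19.65
position: [0.5324, -0.0905, 0.1068]
tool_rot: [[-0.666, 0.746, -0.0], [0.746, 0.666, -0.002], [-0.001, -0.001, -1.0]]
ft_force: [-4.0, -4.3, 6.4]
grip_width: 0.0567
gripper_force: 65.3
```

```bash
python3 s.py
```

```text
t 19.65 yaw 131.75 q6 -63.87 T [-0.638  0.708  0.   ] F [-4.04 -4.35  6.35] p [ 0.5324 -0.0905  0.1068] grip 0.05672977586808166 65.33923387527466 e6 0.14
```

The readings fit a 15° click wave with a crossing at 37.5°, so notches lie at 15° multiples of the turn and touch could come at 46.7°, 61.7° and so on. I'll keep feeling around those angles.

Emit:
move_arm --motion '[[[0, 0, 0], [0, 0, 0.25]], [[0, 0, 0], [0, 0, 0.25]], [[0, 0, 0], [0, 0, 0.25]], [[0, 0, 0], [0, 0, 0]]]'

```text
time_s: 20.05
position: [0.5323, -0.0906, 0.1068]
tool_rot: [[-0.584, 0.812, -0.0], [0.812, 0.584, -0.002], [-0.001, -0.001, -1.0]]
ft_force: [-5.6, -5.6, 6.3]
grip_width: 0.0566
gripper_force: 65.4
```

```bash
python3 s.py
```

```text
t 20.05 yaw 125.7 q6 -57.82 T [-0.717  0.81  -0.154] F [-5.57 -5.61  6.29] p [ 0.5323 -0.0906  0.1068] grip 0.056649216347329376 65.38639783859253 e6 0.187
```

Emit:
move_arm --motion '[[[0, 0, 0], [0, 0, 0.25]], [[0, 0, 0], [0, 0, 0.15]], [[0, 0, 0], [0, 0, 0]]]'

```text
time_s: 20.35
position: [0.5323, -0.0906, 0.1068]
tool_rot: [[-0.538, 0.843, -0.001], [0.843, 0.538, -0.002], [-0.001, -0.002, -1.0]]
ft_force: [-6.5, -5.6, 6.9]
grip_width: 0.0569
gripper_force: 65.4
```

```bash
python3 s.py
```

```text
t 20.35 yaw 122.55 q6 -54.67 T [-0.766  0.867  0.173] F [-6.46 -5.59  6.9 ] p [ 0.5323 -0.0906  0.1068] grip 0.05690263404457112 65.38591504096985 e6 0.344
```

Emit:
move_arm --motion '[[[0, 0, 0], [0, 0, 0.1]], [[0, 0, 0], [0, 0, 0.05]], [[0, 0, 0], [0, 0, 0]]]'

```text
time_s: 20.65
position: [0.5322, -0.0907, 0.1068]
tool_rot: [[-0.521, 0.854, -0.001], [0.854, 0.521, -0.002], [-0.001, -0.002, -1.0]]
ft_force: [-6.3, -5.8, 6.3]
grip_width: 0.0564
gripper_force: 65.4
```

```bash
python3 s.py
```

```text
t 20.65 yaw 121.37 q6 -53.49 T [-0.772  0.803  0.072] F [-6.33 -5.76  6.33] p [ 0.5322 -0.0907  0.1068] grip 0.05644891019463416 65.38965225219727 e6 0.187
```

Emit:
move_arm --motion '[[[0, 0, 0], [0, 0, 0.1]], [[0, 0, 0], [0, 0, 0.1]], [[0, 0, 0], [0, 0, 0]]]'

```text
time_s: 20.95
position: [0.5322, -0.0907, 0.1068]
tool_rot: [[-0.496, 0.868, -0.001], [0.868, 0.496, -0.002], [-0.001, -0.002, -1.0]]
ft_force: [-6.0, -6.5, 6.3]
grip_width: 0.0566
gripper_force: 65.4
```

```bash
python3 s.py
```

```text
t 20.95 yaw 119.75 q6 -51.88 T [-0.746  0.848  0.12 ] F [-6.02 -6.49  6.3 ] p [ 0.5322 -0.0907  0.1068] grip 0.056587023476872195 65.40074229240417 e6 0.208
```

Emit:
move_arm --motion '[[[0, 0, 0], [0, 0, 0.1]], [[0, 0, 0], [0, 0, 0]]]'

```text
time_s: 21.15
position: [0.5322, -0.0907, 0.1068]
tool_rot: [[-0.484, 0.875, -0.001], [0.875, 0.484, -0.002], [-0.001, -0.002, -1.0]]
ft_force: [-7.0, -5.7, 6.9]
grip_width: 0.0564
gripper_force: 65.4
```

```bash
python3 s.py
```

```text
t 21.15 yaw 118.96 q6 -51.08 T [-0.758  0.847  0.01 ] F [-7.03 -5.74  6.92] p [ 0.5322 -0.0907  0.1068] grip 0.05637761105842997 65.39704084396362 e6 0.187
```

```bash
python3 - <<'E'
from h import *
im=grab('wrist','w6.png')
f=im['frame'][100:370,150:480,::-1]; cv2.imwrite('pics/crop6.png',cv2.resize(f,None,fx=2.2,fy=2.2))
for i in range(6):
    viewer.get_image('wrist'); o=env.observe(); print(np.round(o['wrist_torque'],3), round(o['joint_efforts'][5],3))
E
```

```text
[-0.763  0.886  0.117] 0.08
[-0.834  0.905  0.064] 0.073
[-0.838  0.86   0.149] 0.072
[-0.748  0.88   0.069] 0.071
[-0.791  0.819  0.057] 0.071
[-0.768  0.921  0.117] 0.071
```

View pics/crop6.png

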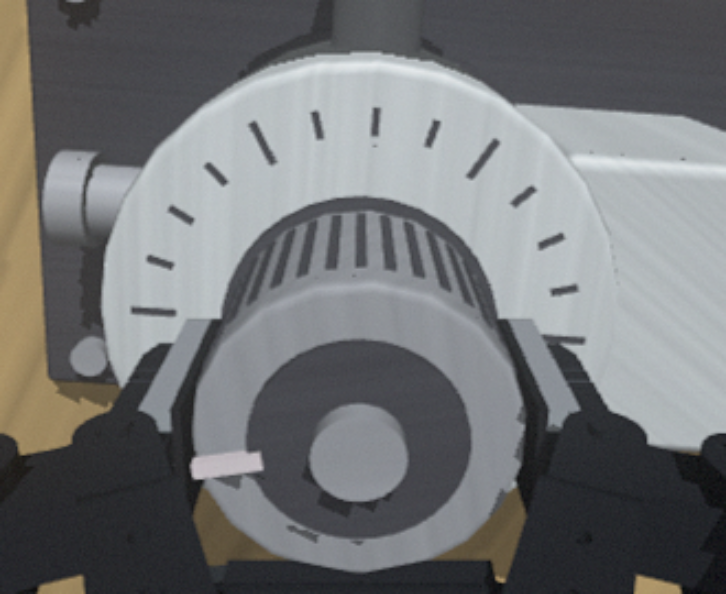

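The white mark at (225,463) still sits beside the left pad, so the ring turns with the fingers. Torque noise is about 0.035, so I'll average samples. There was no touch at the 46.7° notch, so on to the next.

```bash
cat > m.py <<'E'
from h import *
T=[];e=[]
for i in range(4):
    viewer.get_image('wrist'); o=env.observe(); T.append(o['wrist_torque'][2]); e.append(o['joint_efforts'][5])
R=np.array(o['tool_rot']); y=np.degrees(np.arctan2(R[1,0],R[0,0]))
print('t %.2f turned %.2f Tz %.3f e6 %.3f'%(o['time_s'],169.06-y,np.mean(T),e[-1]),'F',np.round(o['ft_force'],1),'p',np.round(o['position'],4))
E
```

Emit:
move_arm --motion '[[[0, 0, 0], [0, 0, 0.25]], [[0, 0, 0], [0, 0, 0.25]], [[0, 0, 0], [0, 0, 0.25]], [[0, 0, 0], [0, 0, 0.25]], [[0, 0, 0], [0, 0, 0]]]'

```text
time_s: 22.0
position: [0.532, -0.0908, 0.1068]
tool_rot: [[-0.357, 0.934, -0.001], [0.934, 0.357, -0.002], [-0.002, -0.002, -1.0]]
ft_force: [-7.9, -6.3, 7.0]
grip_width: 0.0572
gripper_force: 65.5
```

```bash
python3 m.py
```

```text
t 22.20 turned 58.11 Tz -0.141 e6 -0.120 F [-7.9 -6.3  7.3] p [ 0.5321 -0.0908  0.1068]
```

Emit:
move_arm --motion '[[[0, 0, 0], [0, 0, 0.25]], [[0, 0, 0], [0, 0, 0.25]], [[0, 0, 0], [0, 0, 0.1]], [[0, 0, 0], [0, 0, 0]]]'

```text
time_s: 22.6
position: [0.532, -0.0908, 0.1068]
tool_rot: [[-0.278, 0.96, -0.001], [0.96, 0.278, -0.002], [-0.002, -0.002, -1.0]]
ft_force: [-8.0, -6.0, 7.4]
grip_width: 0.0568
gripper_force: 65.5
```

```bash
python3 m.py
```

```text
t 22.80 turned 62.88 Tz 0.119 e6 0.120 F [-7.8 -7.5  7.3] p [ 0.532  -0.0908  0.1068]
```

Emit:
move_arm --motion '[[[0, 0, 0], [0, 0, 0.1]], [[0, 0, 0], [0, 0, 0.1]], [[0, 0, 0], [0, 0, 0]]]'

```text
time_s: 23.1
position: [0.5319, -0.0908, 0.1068]
tool_rot: [[-0.251, 0.968, -0.002], [0.968, 0.251, -0.002], [-0.002, -0.002, -1.0]]
ft_force: [-8.3, -5.8, 7.4]
grip_width: 0.0566
gripper_force: 65.5
```

```bash
python3 m.py
```

```text
t 23.30 turned 64.48 Tz 0.088 e6 0.074 F [-6.7 -6.2  8.1] p [ 0.5319 -0.0908  0.1067]
```

Not touching. Next candidate is 76.7°, so I'll go to 79° and measure. Even if the stones touch there, it gives only about 0.45 Nm.

Emit:
move_arm --motion '[[[0, 0, 0], [0, 0, 0.25]], [[0, 0, 0], [0, 0, 0.25]], [[0, 0, 0], [0, 0, 0.25]], [[0, 0, 0], [0, 0, 0.25]], [[0, 0, 0], [0, 0, 0.25]], [[0, 0, 0], [0, 0, 0.25]], [[0, 0, 0], [0, 0, 0.15]], [[0, 0, 0], [0, 0, 0.1]], [[0, 0, 0], [0, 0, 0]]]'

```text
time_s: 24.2
position: [0.5316, -0.0909, 0.1067]
tool_rot: [[-0.01, 1.0, -0.002], [1.0, 0.01, -0.002], [-0.002, -0.002, -1.0]]
ft_force: [-10.3, -6.5, 9.0]
grip_width: 0.0568
gripper_force: 65.6
```

```bash
python3 m.py
```

```text
t 24.40 turned 78.46 Tz 0.249 e6 0.257 F [-9.4 -7.5  8. ] p [ 0.5316 -0.0909  0.1068]
```

Torque is 0.25, higher than the 0.1 felt at this phase before. I'll take one more small step.

Emit:
move_arm --motion '[[[0, 0, 0], [0, 0, 0.1]], [[0, 0, 0], [0, 0, 0]]]'

```text
time_s: 24.6
position: [0.5316, -0.0909, 0.1068]
tool_rot: [[0.004, 1.0, -0.002], [1.0, -0.004, -0.003], [-0.003, -0.002, -1.0]]
ft_force: [-9.2, -6.7, 8.5]
grip_width: 0.0565
gripper_force: 65.6
```

```bash
python3 m.py
```

```text
t 24.80 turned 79.25 Tz 0.387 e6 0.383 F [-9.4 -7.4  9.8] p [ 0.5316 -0.0909  0.1068]
```

Emit:
move_arm --motion '[[[0, 0, 0], [0, 0, 0.1]], [[0, 0, 0], [0, 0, 0]], [[0, 0, 0], [0, 0, 0]]]'

```text
time_s: 25.1
position: [0.5315, -0.0909, 0.1068]
tool_rot: [[0.017, 1.0, -0.002], [1.0, -0.017, -0.003], [-0.003, -0.002, -1.0]]
ft_force: [-9.8, -7.5, 8.2]
grip_width: 0.0565
gripper_force: 65.6
```

```bash
python3 m.py
```

```text
t 25.30 turned 80.03 Tz 0.489 e6 0.460 F [-9.2 -8.6  9. ] p [ 0.5316 -0.0908  0.1067]
```

0.48 Nm and rising about 8 Nm/rad: a sure touch. The touch notch is at about 75–76° of turn, so three clicks back is about 30.5°. I'll turn back 49.6°.

Emit:
move_arm --motion '[[[0, 0, 0], [0, 0, -0.3]], [[0, 0, 0], [0, 0, -0.3]], [[0, 0, 0], [0, 0, -0.3]], [[0, 0, 0], [0, 0, -0.3]], [[0, 0, 0], [0, 0, -0.3]], [[0, 0, 0], [0, 0, -0.3]], [[0, 0, 0], [0, 0, -0.3]], [[0, 0, 0], [0, 0, -0.3]], [[0, 0, 0], [0, 0, -0.3]], [[0, 0, 0], [0, 0, -0.3]], [[0, 0, 0], [0, 0, -0.3]], [[0, 0, 0], [0, 0, -0.3]], [[0, 0, 0], [0, 0, -0.3]], [[0, 0, 0], [0, 0, -0.3]], [[0, 0, 0], [0, 0, -0.3]], [[0, 0, 0], [0, 0, -0.3]], [[0, 0, 0], [0, 0, -0.3]], [[0, 0, 0], [0, 0, -0.3]], [[0, 0, 0], [0, 0, -0.3]], [[0, 0, 0], [0, 0, -0.2]]]'

```text
time_s: 27.3
position: [0.5325, -0.0904, 0.1068]
tool_rot: [[-0.723, 0.691, -0.0], [0.691, 0.723, -0.002], [-0.001, -0.001, -1.0]]
ft_force: [-4.0, -4.7, 4.8]
grip_width: 0.0567
gripper_force: 65.4
```

```bash
python3 m.py
```

```text
t 27.50 turned 32.87 Tz 0.102 e6 0.094 F [-4.3 -4.9  6.2] p [ 0.5325 -0.0904  0.1068]
```

Emit:
move_arm --motion '[[[0, 0, 0], [0, 0, -0.12]], [[0, 0, 0], [0, 0, -0.12]], [[0, 0, 0], [0, 0, 0]], [[0, 0, 0], [0, 0, 0]], [[0, 0, 0], [0, 0, 0]]]'

```text
time_s: 28.0
position: [0.5326, -0.0904, 0.1068]
tool_rot: [[-0.745, 0.668, -0.0], [0.668, 0.745, -0.002], [-0.001, -0.001, -1.0]]
ft_force: [-4.6, -4.0, 6.2]
grip_width: 0.0566
gripper_force: 65.4
```

```bash
python3 m.py
```

```text
t 28.20 turned 30.94 Tz 0.200 e6 0.216 F [-4.9 -4.1  6.3] p [ 0.5326 -0.0904  0.1068]
```

Torque is growing toward the notch, the same shape as the click wave felt before: steep at the notch, flat beyond. I'll take one more degree back to see it cross.

Emit:
move_arm --motion '[[[0, 0, 0], [0, 0, -0.12]], [[0, 0, 0], [0, 0, 0]], [[0, 0, 0], [0, 0, 0]]]'

```text
time_s: 28.5
position: [0.5326, -0.0904, 0.1068]
tool_rot: [[-0.755, 0.655, 0.0], [0.655, 0.755, -0.002], [-0.001, -0.001, -1.0]]
ft_force: [-3.8, -3.8, 7.9]
grip_width: 0.0569
gripper_force: 65.3
```

```bash
python3 m.py
```

```text
t 28.70 turned 30.01 Tz -0.003 e6 0.007 F [-3.9 -4.3  5.9] p [ 0.5326 -0.0904  0.1068]
```

Emit:
move_arm --motion '[[[0, 0, 0], [0, 0, -0.12]], [[0, 0, 0], [0, 0, 0]], [[0, 0, 0], [0, 0, 0]]]'

```text
time_s: 29.0
position: [0.5326, -0.0904, 0.1067]
tool_rot: [[-0.766, 0.643, 0.0], [0.643, 0.766, -0.001], [-0.001, -0.001, -1.0]]
ft_force: [-4.0, -3.9, 6.1]
grip_width: 0.0571
gripper_force: 65.5
```

```bash
python3 m.py
```

```text
t 29.20 turned 29.07 Tz -0.194 e6 -0.193 F [-3.5 -4.5  5.7] p [ 0.5326 -0.0904  0.1068]
```

The torque crosses zero at exactly 30.0°, so the notch is there: three clicks from the 75° touch notch. I'll recentre, let go and lift clear.

Emit:
move_arm --motion '[[[0, 0, 0], [0, 0, 0.12]], [[0, 0, 0], [0, 0, 0]], [[0, 0, 0], [0, 0, 0]], [[0, 0, 0], [0, 0, 0]]]'

```text
time_s: 29.6
position: [0.5326, -0.0904, 0.1068]
tool_rot: [[-0.755, 0.655, 0.0], [0.655, 0.755, -0.002], [-0.001, -0.001, -1.0]]
ft_force: [-4.2, -4.7, 6.5]
grip_width: 0.0571
gripper_force: 65.3
```

Emit:
move_arm --motion '[[[0, 0, 0], [0, 0, 0]], [[0, 0, 0], [0, 0, 0]], [[0, 0, 0], [0, 0, 0]], [[0, 0, 0], [0, 0, 0]], [[0, 0, 0], [0, 0, 0]], [[0, 0, 0], [0, 0, 0]], [[0, 0, 0], [0, 0, 0]], [[0, 0, 0], [0, 0, 0]], [[0, 0, -0.1], [0, 0, 0]], [[0, 0, -0.2], [0, 0, 0]], [[0, 0, -0.3], [0, 0, 0]], [[0, 0, -0.4], [0, 0, 0]], [[0, 0, -0.4], [0, 0, 0]], [[0, 0, -0.4], [0, 0, 0]], [[0, 0, -0.4], [0, 0, 0]], [[0, 0, -0.3], [0, 0, 0]], [[0, 0, 0], [0, 0, 0]]]' --claw 0

```text
time_s: 31.3
position: [0.5335, -0.0898, 0.2339]
tool_rot: [[-0.755, 0.655, 0.005], [0.655, 0.756, -0.002], [-0.005, 0.002, -1.0]]
ft_force: [0.1, 0.4, -0.2]
grip_width: 0.0857
gripper_force: 0.0
```

```bash
python3 s.py; python3 - <<'E'
from h import *
im=grab('wrist','w9.png'); cv2.imwrite('pics/w9b.png',im['frame'][:,:,::-1])
E
```

```text
t 31.3 yaw 139.07 q6 -71.17 T [ 0.005 -0.02  -0.021] F [ 0.13  0.35 -0.18] p [ 0.5335 -0.0898  0.2339] grip 0.08567621824247036 0.0 e6 0.0
```

View pics/w9b.png

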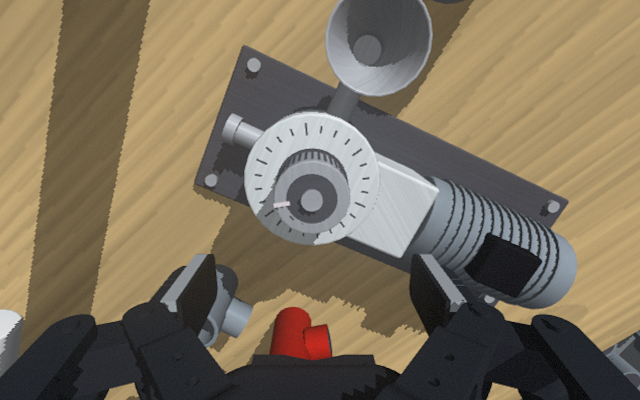

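The ring is free, with its mark at (282,205), the same place relative to the tool as at the start, so the net turn is the tool's 30°. The tees are standing. Handing in.

```bash
python3 -c "
from rig import env
print(env.close_job())"
```

```text
the job is handed in; nothing more can be done
None
```

I turned the ring clockwise until the stones touched (about 0.48 Nm), backed it off three clicks into its notch and let go; the tees and tin were left alone, and the job is handed in with no verdict returned.

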